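# Seat the round speaker on its keyed charging stand

## Task

Put the round cordless speaker back on its charging stand: set it upright over the stand's hub, turn it by feel, without forcing it, until the notches in its foot find the two lugs of the hub and it drops fully home, flat on the stand's base. Let go of it, and leave everything else on the shelf where it is.

Things in the scene. Friction and masses are not known exactly. Their poses are not given: they have to be found in the camera images.
- speaker_mid (a point): centre (half-way up) of the loose cordless speaker: an upright grey cylinder, 58 mm diameter, 100 mm high, 0.25 to 0.45 kg, standing on the shelf; z is its axis, up. Firm wall, may be gripped anywhere above its 16 mm foot. A grey bar on top (30 by 7 mm, 3.5 mm high) lies along x, the line of the foot's two notches. Same after half a turn.
- speaker_foot (a point): centre of the speaker's underside, 50 mm below its centre. The foot is a dark hollow ring 16 mm deep, bore 36 mm, outside about 55 mm, cut right through at +x and -x by two notches 12.5 mm wide and as high as the foot.
- stand_seat (a point): centre of the flat top of the charging stand's base, 12 mm above the shelf, z up: a fixed white disc, 96 mm diameter, 12 mm high, bevelled edge. When the speaker is home its foot lies on this flat and its centre is 50 mm above this point. With the notches off the lugs its foot rests on the lugs, 8 mm too high.
- hub_top (a point): top centre of the grey hub on the stand, 14 mm above the flat: a round pilot, 32 mm diameter, bevelled top (2 mm play in the foot's bore), with two opposite lugs 8 mm wide, 8 mm high, out to 27 mm from the axis. The lugs may point any way: a stiff swivel, angle not measured, NOT given by this point's axes. Notches fit over lugs within 0.1 rad. Do not twist over 1 N m.
- mug: bystander: white enamel mug, 80 mm wide, 85 mm high, handle at its +y; origin at the centre of its underside, as for the other bystanders
- bottle: bystander: green glass bottle with twist cap, 66 mm diameter, 210 mm high
- bookend: bystander: L-shaped pine bookend, foot 100 by 100 mm, upright at its +x edge, 132 mm high
- tripod: bystander: steel phone tripod with rubber feet, about 126 mm across the feet, 175 mm high
- remote: bystander: black remote control, 160 mm (along its x) by 42 by 16 mm
- charger: bystander: flat white phone charging puck without a hub, 92 mm diameter, 11 mm high

How it is judged:
By the outcome, as a careful person would: the job done as asked, in the order asked, and still so for the second after the job is handed in, with the robot touching nothing.
It also fails if it takes over 64 s, if anything falls off the work surface, if the arm or the gripper's body presses on something with over 40 N, if the wrist force passes 120 N, or if a joint passes its speed limit or range.

## Robot

A 6-joint arm with a two-finger parallel gripper is mounted at the origin on the work surface. World frame = base frame: x ahead of the robot, y to its left, z up, the work surface at z = 0. Lengths are in m, angles in rad, forces in N, time in s.
With the tool pointing down it reaches from about 0.25 to 0.725 m from the base axis. Payload 4 kg.
Tool frame: the origin (TCP) lies on the centre line of the jaws, within the pads' length; the fingertips stand 17 mm ahead of it and the grasp point (between the pads) lies 2 mm behind it; z points along the fingers, y is the line along which they close (so a half turn about z gives the same grasp; the last joint's range is limited). The gripper opens to 85 mm and grips with 20 to 120 N. Pads are 22 mm wide; open, the fingers measure 114 mm over their backs; the gripper's body (76 mm by 85 mm) begins 54 mm behind the grasp point. The pads swing forward as they close: fully open they stand 13 mm farther back than shut.
Start: joints at [-1.171, 0.241, 0.005, 1.335, 0, 1.571], TCP at [0.195, -0.461, 0.248] pointing down, gripper open.
Joint ranges: [-2.72, 2.72], [-1.05, 1.87], [-1.09, 1.28], [-1.99, 2.15], [-1.42, 1.44], [-3.14, 3.14]. Speed limits (rad/s): [2.79, 2.79, 3.14, 3.14, 3.14, 3.14].

## Interface

Orientations are given as a unit quaternion [x, y, z, w].
In Python, from workcell import get_obs, imaging, order gives the robot as it stands.
- The arm moves only by the tool apply_moves, never from a script. Its argument "targets" is a list that holds one entry, the list of rows, each a list of 5 numbers: the shift along the world's x, y, z in units of 40 mm (1.0 is 40 mm), then the turn about the world's z in degrees, then the gripper command: -1 is shut, 1 is fully open, values between are in proportion. In form: [[[dx, dy, dz, turn, fingers], ...]]. A call has 1 to 8 rows; each row shifts and turns the commanded pose from where the row before left it; what a row does not reach is not made up. A row lasts 1/12 s, in which the tool goes at most 41.7 mm and 7.16 degrees, less where a joint would pass 70% of its speed; a pose out of reach is approached as far as the arm can. A call is refused whole if a number of a shift passes 1 or a number of a turn 7.16, either way. A call with a gripper value outside its range is refused whole. The fingers move at their own pace and stop on an object; the grip force is fixed at half the most. Time passes only in rows, so rows that do not move let the fingers close. It gives the time, the measured TCP pose, the force, the opening and the grip force at its end, in the units of the state.
- get_obs(): the state, without advancing time (a new reading comes with each control period).
- imaging.camera(name): name is "scene" or "top"; returns (picture, depth): 420x560x3 uint8, blue, green, red; 420x560 float32, m along the optical axis (not along the pixel's ray), 0 where there is no reading.
- imaging.get_calibration(name): a dict with "camera_matrix" (3x3 intrinsics, pixels), "k1" (the pictures are not rectified: a ray, as slopes to the right and down, at radius r is drawn at 1 + k1 r^2 times it, then the intrinsics apply), "eye" and "rotation" of the camera in the world. Camera axes: x right, y down, z forward; pixel columns grow to the right and rows downward; lengths in m; the calibration is good to about 2 mm. A picture is of the moment at which its call begins. get_calibration takes no time and is no camera call.
- order.job_done(): hands the job in; it is judged then, once.
The state is a dict: "clock": time; "joint_pos": joint angles; "joint_vel": joint speeds; "tau": joint torques, N m; "eef_pos": TCP position; "tool_rot": TCP orientation; "ft_force": force on the tool from outside, world axes, zero at the start; "ft_torque": the same for the moment, N m; "grip_width": finger opening in m; "grasp_force": force on a finger pad.
Only numpy, scipy, OpenCV 4.12 (cv2) and the standard library are available. Lean on these libraries where they do the work, as an engineer would, in place of code of your own. Each camera call takes 0.05 s, during which the arm holds its last target. There are 200 camera calls.

## Working session

There is one attempt and no reset: what is moved stays moved. The work goes in short steps, Python scripts to look and compute and a tool call to move; the robot and the scene stay as the last step left them, time stands still between calls to the robot, and variables do not carry over. Pictures are saved under pics/ and viewed, at most 10 in all, crops included, and the job is handed in when it is done.

Besides the shell and the picture viewer there is one more tool, called after "Call:" as a command line: name --argument value ..., lists and objects as JSON in quotes. apply_moves: Moves the arm, as the interface text tells. Its arguments: {"type":"object","properties":{"targets":{"type":"array","items":{"type":"array","items":{"type":"array","items":{"type":"number"}}}}},"required":["targets"]}

```bash
mkdir -p pics; cat > h.py <<'E'
import numpy as np, cv2
from workcell import get_obs, imaging, order
def cal(n):
    c=imaging.get_calibration(n); return np.array(c["camera_matrix"]),c["k1"],np.array(c["eye"]),np.array(c["rotation"])
def ray(n,px):
    K,k1,e,R=cal(n); 
    d=cv2.undistortPoints(np.array(px,float).reshape(-1,1,2),K,np.array([k1,0,0,0,0.]))[:,0]
    return e,np.c_[d,np.ones(len(d))]
def plane(n,px,z):
    K,k1,e,R=cal(n); _,d=ray(n,px); w=d@R.T; return e+w*((z-e[2])/w[:,2])[:,None]
def cloud(n,D):
    K,k1,e,R=cal(n); v,u=np.mgrid[:420,:560]; _,d=ray(n,np.c_[u.ravel(),v.ravel()]); return (e+(d*D.reshape(-1,1))@R.T).reshape(420,560,3)
E
python3 - <<'E'
from h import *
for n in("scene","top"):
    p,d=imaging.camera(n); cv2.imwrite(f"pics/{n}0.png",p); np.save(f"{n}0.npy",d); print(n,[x.round(3).tolist() if hasattr(x,'round') else x for x in cal(n)])
o=get_obs(); print({k:np.round(v,3).tolist() for k,v in o.items()})
E
```

```text
scene [[[516.703, 0.0, 271.907], [0.0, 516.703, 214.965], [0.0, 0.0, 1.0]], -0.13157715056461336, [1.279, -0.209, 0.875], [0.747, 0.556, -0.219, -0.292]]
top [[[386.243, 0.0, 275.227], [0.0, 386.243, 210.988], [0.0, 0.0, 1.0]], -0.03435282552272597, [0.496, -0.017, 1.017], [-0.698, 0.716, 0.003, 0.019]]
{'clock': 0.1, 'joint_pos': [-1.171, 0.241, 0.004, 1.335, 0.0, 1.571], 'joint_vel': [0.002, -0.001, 0.004, -0.001, 0.001, 0.002], 'tau': [0.0, -37.314, 25.301, 0.011, -0.0, -0.0], 'eef_pos': [0.194, -0.46, 0.247], 'tool_rot': [0.98, 0.199, -0.0, -0.001], 'ft_force': [0.586, 0.189, -0.361], 'ft_torque': [0.059, 0.025, 0.043], 'grasp_force': 0.0, 'grip_width': 0.086}
```

View pics/top0.png

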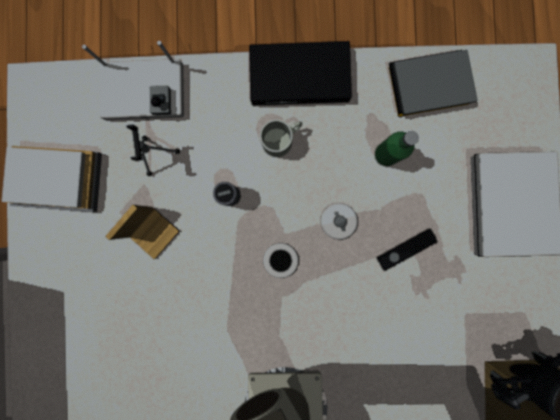

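View pics/scene0.png

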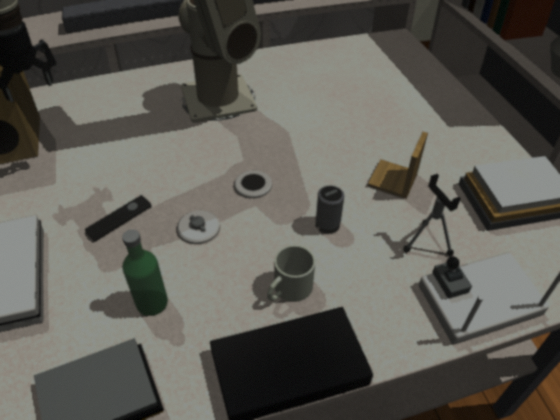

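Top view: the speaker is at about (227,193), the stand with its hub at (339,221), the charger puck at (282,260), the mug at (277,138) and the remote at (408,249). "rotation" is a quaternion, so I'll fix the helper and then measure.

```bash
sed -i 's/,np.array(c\["rotation"\])$/,Rot.from_quat(c["rotation"]).as_matrix()/; 1a from scipy.spatial.transform import Rotation as Rot' h.py
python3 - <<'E'
from h import *
p=cv2.imread("pics/top0.png"); d=np.load("top0.npy"); C=cloud("top",d)
def rep(name,m):
    q=C[m]; print(name,m.sum(),q.mean(0).round(4),"mid",((q.max(0)+q.min(0))/2).round(4),q[:,2].min().round(3),q[:,2].max().round(3))
def win(u,v,r):
    M=np.zeros(d.shape,bool); M[v-r:v+r,u-r:u+r]=1; return M
sp=win(227,193,20)&(C[...,2]>.09); rep("speaker top",sp)
st=win(339,221,24)&(C[...,2]>.006)&(C[...,2]<.016); rep("stand depth",st)
hb=win(339,221,24)&(C[...,2]>.016); rep("hub depth",hb)
g=p.max(2)
def ell(name,n,img,u,v,r,lo,hi,z):
    m=np.zeros(g.shape,np.uint8); w=img[v-r:v+r,u-r:u+r].max(2); m[v-r:v+r,u-r:u+r]=(w>=lo)&(w<hi)
    c=max(cv2.findContours(m,0,2)[0],key=cv2.contourArea); e=cv2.fitEllipse(c); print(name,e,plane(n,[e[0]],z).round(4)); return c
s=cv2.imread("pics/scene0.png")
# wood surface check & colours
print(plane("top",[(339,221)],.012),plane("scene",[(198,227)],.012),plane("top",[(227,193)],.1),plane("scene",[(331,193)],.1))
a=cv2.resize(p[195:247,313:365],(400,400),interpolation=2); b=cv2.resize(p[167:219,201:253],(400,400),interpolation=2)
c=cv2.resize(s[195:255,160:240],(400,300),interpolation=2);c2=cv2.resize(s[170:240,290:370],(400,300),interpolation=2)
o=np.vstack([np.hstack([a,b]),np.hstack([c,c2])])[:600+100]; o=cv2.resize(o,(686,600)); cv2.imwrite("pics/z1.png",np.clip(o*1.5,0,255).astype(np.uint8))
E
```

```text
speaker top 441 [0.5619 0.1287 0.1106] mid [0.5427 0.0713 0.5538] 0.091 1.017
stand depth 892 [ 0.4897 -0.1519  0.0113] mid [ 0.4896 -0.152   0.011 ] 0.006 0.016
hub depth 170 [ 0.4894 -0.1455  0.0703] mid [ 0.4875 -0.0978  0.5166] 0.016 1.017
[[ 0.48824659 -0.15146365  0.012     ]] [[ 0.50015423 -0.15208092  0.012     ]] [[0.56243836 0.12474471 0.1       ]] [[0.56574077 0.13244751 0.1       ]]
```

View pics/z1.png

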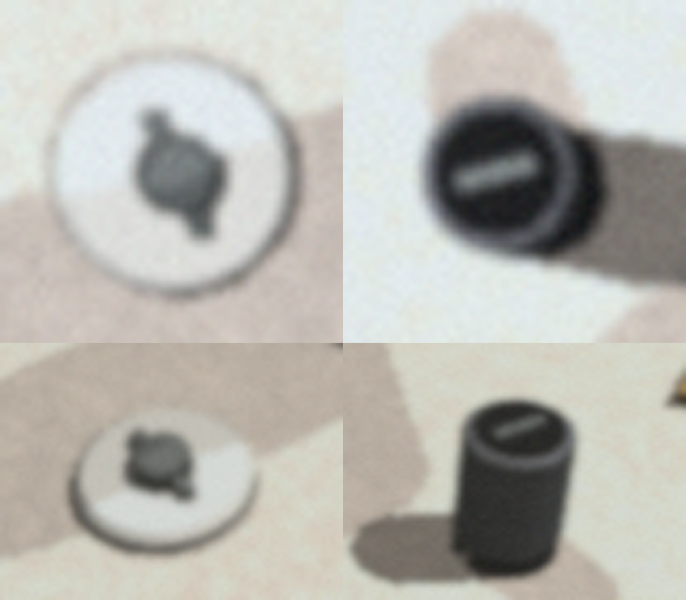

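The crops show the lugs running roughly from (152,118) to (203,232), about 24° in the world. The speaker's bar runs from (457,186) to (537,160), about -72°. Next I'll refine the centres and the angles.

```bash
python3 - <<'E'
from h import *
p=cv2.imread("pics/top0.png"); d=np.load("top0.npy"); C=cloud("top",d); C[d<=0]=np.nan
def win(u,v,r):
    M=np.zeros(d.shape,bool); M[v-r:v+r,u-r:u+r]=1; return M
def circ(m,z):
    c=max(cv2.findContours(m.astype(np.uint8),0,2)[0],key=cv2.contourArea); (x,y),r=cv2.minEnclosingCircle(plane("top",c[:,0],z)[:,:2].astype(np.float32)); return np.round((x,y,r),4)
sp=win(227,193,20)&(C[...,2]>.09)&(C[...,2]<.12); print("sp",sp.sum(),np.nanmean(C[sp],0),circ(sp,.1))
st=win(339,221,24)&(C[...,2]>.006)&(C[...,2]<.05); print("st",circ(st,.012))
g=p.mean(2)
def pca(m,z):
    v,u=np.nonzero(m); w=plane("top",np.c_[u,v],z)[:,:2]; c=w.mean(0); U=np.linalg.svd(w-c)[2][0]; print(len(w),c.round(4),np.degrees(np.arctan2(U[1],U[0])).round(1)%180, np.ptp((w-c)@U).round(4))
print(np.percentile(g[win(339,221,20)],[2,10,30]))
for t in(75,85,95,105): m=win(339,221,14)&(g<t); pca(m,.022)
print(np.percentile(g[win(227,193,8)],[10,50,80,95]))
for t in(45,55,65): m=win(225,193,8)&(g>t)&(g<400)&(np.hypot(*(np.indices(g.shape)-np.array([193,225])[:,None,None]))<9); pca(m,.1035)
# other obstacles heights & positions of scene: blobs above 0.03
m=((C[...,2]>.03)&(C[...,2]<.5)).astype(np.uint8); n,l,s,_=cv2.connectedComponentsWithStats(m)
for i in range(1,n):
    if s[i,4]>60: q=C[l==i]; print(s[i,:4],np.nanmin(q,0).round(3),np.nanmax(q,0).round(3))
E
```

```text
sp 436 [0.56262032 0.13035854 0.10021695] [0.5636 0.1307 0.0289]
st [ 0.4897 -0.152   0.0477]
[ 66.66666667  90.3        128.33333333]
65 [ 0.4825 -0.1555] 43.19999999999999 0.0381
128 [ 0.4867 -0.153 ] 34.0 0.0458
146 [ 0.4871 -0.1528] 29.80000000000001 0.0478
166 [ 0.4868 -0.1533] 32.80000000000001 0.0696
[21.66666667 29.66666667 55.33333333 81.41666667]
55 [0.5625 0.1308] 90.3 0.0333
42 [0.5632 0.1327] 104.3 0.0279
31 [0.5632 0.1321] 102.7 0.0273
[83 41 99 77] [0.774 0.25  0.03 ] [0.925 0.47  0.147]
[249  41 103  62] [ 0.797 -0.189  0.03 ] [0.949 0.07  0.052]
[394  49  84  66] [ 0.757 -0.508  0.03 ] [ 0.918 -0.301  0.047]
[260 120  43  36] [ 0.66  -0.061  0.03 ] [0.739 0.044 0.089]
[126 124  46  47] [0.633 0.278 0.031] [0.718 0.352 0.178]
[376 131  43  35] [ 0.627 -0.312  0.03 ] [ 0.692 -0.247  0.214]
[  2 146  93  63] [0.538 0.483 0.03 ] [0.707 0.716 0.073]
[474 151  86 106] [ 0.389 -0.699  0.03 ] [ 0.651 -0.497  0.061]
[213 182  27  24] [0.535 0.102 0.032] [0.59  0.159 0.107]
[105 205  47  35] [0.459 0.333 0.03 ] [0.539 0.41  0.137]
[489 351  71  69] [-0.021 -0.676  0.03 ] [ 0.234 -0.388  0.426]
[230 388  80  32] [ 0.011 -0.059  0.03 ] [0.158 0.108 0.363]
```

Speaker at about (0.563, 0.131), bar at about 105°. Stand at (0.489, -0.152), lugs at about 23°. I'll move over the speaker.

Call:
apply_moves --targets '[[[0.51,0.82,-0.1,0,1],[0.51,0.82,-0.1,0,1],[0.51,0.82,-0.1,0,1],[0.51,0.82,-0.1,0,1],[0.51,0.82,-0.1,0,1],[0.51,0.82,-0.1,0,1],[0.51,0.82,-0.1,0,1],[0.51,0.82,-0.1,0,1]]]'

```text
clock: 0.77
eef_pos: [0.3581, -0.1963, 0.2159]
tool_rot: [0.98, 0.198, -0.0, -0.0]
ft_force: [1.6, 0.3, -0.8]
grip_width: 0.0856
grasp_force: 0.0
```

Call:
apply_moves --targets '[[[0.51,0.82,0,0,1],[0.51,0.82,0,0,1],[0.51,0.82,0,0,1],[0.51,0.82,0,0,1],[0.51,0.82,0,0,1],[0.51,0.82,0,0,1],[0.51,0.82,0,0,1],[0.51,0.82,0,0,1]]]'

```text
clock: 1.43
eef_pos: [0.5213, 0.0661, 0.2159]
tool_rot: [0.98, 0.199, -0.0, 0.0]
ft_force: [0.9, -0.5, 0.6]
grip_width: 0.0855
grasp_force: 0.0
```

Call:
apply_moves --targets '[[[0.51,0.82,0,0,1],[0.51,0.82,0,0,1],[0,0,0,0,1],[0,0,0,0,1]]]'

```text
clock: 1.77
eef_pos: [0.5619, 0.1316, 0.2147]
tool_rot: [0.98, 0.2, -0.001, 0.0]
ft_force: [0.2, -0.6, -0.6]
grip_width: 0.0853
grasp_force: 0.0
```

Call:
apply_moves --targets '[[[0.03,-0.02,-0.8,0,1],[0,0,-0.8,0,1],[0,0,-0.8,0,1],[0,0,-0.6,0,1],[0,0,-0.4,0,1],[0,0,-0.25,0,1],[0,0,0,0,1],[0,0,0,0,1]]]'

```text
clock: 2.43
eef_pos: [0.5627, 0.1282, 0.0706]
tool_rot: [0.98, 0.198, -0.0, 0.0]
ft_force: [0.6, -1.2, 1.1]
grip_width: 0.0854
grasp_force: 0.0
```

```bash
python3 - <<'E'
from h import *
p,d=imaging.camera("scene"); q,_=imaging.camera("top")
a=cv2.resize(p[130:250,270:400],(520,480)); b=cv2.resize(q[150:240,190:260],(280,360))
b=cv2.copyMakeBorder(b,0,120,0,0,0)
cv2.imwrite("pics/g1.png",np.clip(np.hstack([a,b])*1.6,0,255).astype(np.uint8)); print(get_obs()["eef_pos"],get_obs()["joint_pos"].__repr__())
E
```

```text
[0.5640681  0.1288612  0.07196714] array([ 2.24606378e-01,  5.22294668e-01, -5.93975444e-02,  9.86310677e-01,
       -2.19754703e-05,  2.96698041e+00])
```

View pics/g1.png

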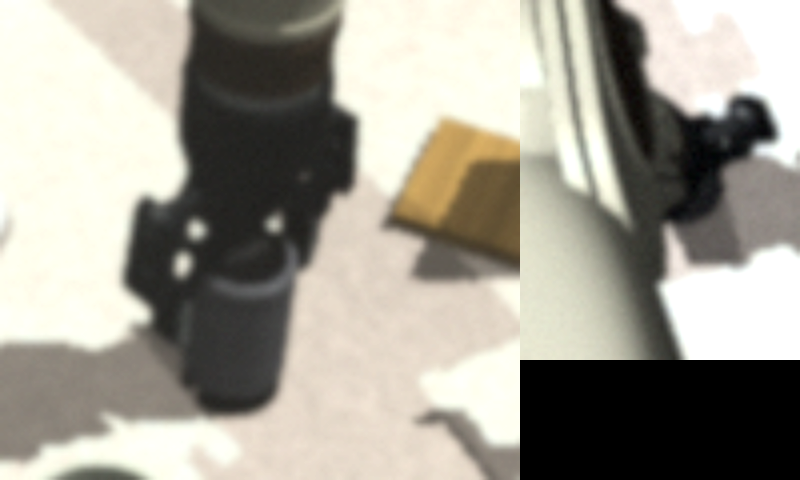

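The scene crop shows the jaws straddling the speaker, from (165,290) to (300,230), with the body clear above its top. Closing.

Call:
apply_moves --targets '[[[0,0,0,0,-1],[0,0,0,0,-1],[0,0,0,0,-1],[0,0,0,0,-1],[0,0,0,0,-1],[0,0,0,0,-1],[0,0,0,0,-1],[0,0,0,0,-1]]]'

```text
clock: 3.2
eef_pos: [0.5638, 0.1296, 0.0718]
tool_rot: [0.98, 0.199, 0.001, -0.0]
ft_force: [-1.8, 0.8, 5.1]
grip_width: 0.0563
grasp_force: 62.9
```

Call:
apply_moves --targets '[[[0,0,0,0,-1],[0,0,0.2,0,-1],[0,0,0.5,0,-1],[0,0,0.7,0,-1],[0,0,0.3,0,-1],[0,0,0,0,-1]]]'

```text
clock: 3.7
eef_pos: [0.5651, 0.1294, 0.1419]
tool_rot: [0.98, 0.199, 0.003, 0.0]
ft_force: [1.1, 0.6, -2.5]
grip_width: 0.0564
grasp_force: 64.4
```

Call:
apply_moves --targets '[[[-0.134,-0.5,0,7,-1],[-0.134,-0.5,0,7,-1],[-0.134,-0.5,0,7,-1],[-0.134,-0.5,0,7,-1],[-0.134,-0.5,0,7,-1],[-0.134,-0.5,0,7,-1],[-0.134,-0.5,0,7,-1],[-0.134,-0.5,0,7,-1]]]'

```text
clock: 4.37
eef_pos: [0.5186, -0.0319, 0.1368]
tool_rot: [0.77, 0.638, -0.001, -0.001]
ft_force: [-0.4, -0.4, -2.9]
grip_width: 0.0566
grasp_force: 64.4
```

Call:
apply_moves --targets '[[[-0.134,-0.5,0,7,-1],[-0.134,-0.5,0,7,-1],[-0.134,-0.5,0,7,-1],[-0.134,-0.5,0,7,-1],[-0.134,-0.5,0,7,-1],[-0.134,-0.5,0,7,-1],[0,0,0,0,-1],[0,0,0,0,-1]]]'

```text
clock: 5.03
eef_pos: [0.4867, -0.1515, 0.137]
tool_rot: [0.495, 0.869, -0.0, -0.001]
ft_force: [1.0, -1.1, -2.5]
grip_width: 0.0564
grasp_force: 64.4
```

```bash
python3 - <<'E'
from h import *
o=get_obs(); print(o["eef_pos"],Rot.from_quat(o["tool_rot"]).as_matrix()[:,1],o["joint_pos"],o["ft_force"],o["ft_torque"])
p,d=imaging.camera("scene"); np.save("s1.npy",d); cv2.imwrite("pics/s1.png",p)
cv2.imwrite("pics/s1c.png",np.clip(cv2.resize(p[110:260,120:290],(680,600),interpolation=2)*1.6,0,255).astype(np.uint8))
E
```

```text
[ 0.48674277 -0.15154709  0.13704239] [ 0.85984623  0.51055062 -0.00158941] [-3.01959807e-01  3.38321833e-01 -1.63028250e-01  1.07206567e+00
  2.19695964e-04  7.33012108e-01] [ 0.97836956 -1.0544435  -2.49523549] [ 0.01793992 -0.04369453  0.00795553]
```

View pics/s1c.png

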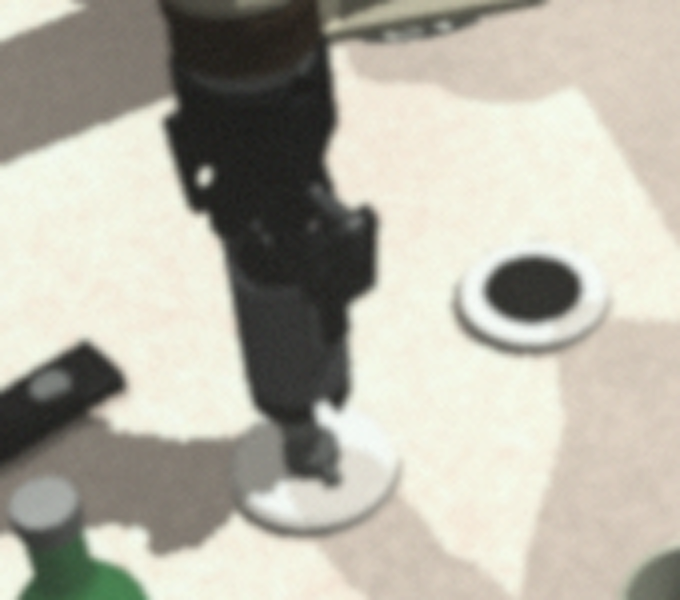

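The speaker hangs over the stand: foot at about (300,405), hub at about (312,450), with one lug visible at (335,480). Now a circle fit from the depth cloud to get the speaker-to-stand offset.

```bash
python3 - <<'E'
from h import *
from scipy.optimize import least_squares
d=np.load("s1.npy");C=cloud("scene",d);d0=np.load("scene0.npy");C0=cloud("scene",d0)
p=cv2.imread("pics/s1.png")
def fit(q,r,g): 
    s=least_squares(lambda c:np.hypot(q[:,0]-c[0],q[:,1]-c[1])-r,g,loss="soft_l1",f_scale=.001); return s.x.round(4),len(q),np.abs(s.fun).mean().round(4)
def sl(C,x,y,z0,z1,R=.034): return C[(np.hypot(C[...,0]-x,C[...,1]-y)<R)&(C[...,2]>z0)&(C[...,2]<z1)]
print("sp0",fit(sl(C0,.563,.131,.03,.09),.029,(.563,.131)))
for z0,z1 in((.085,.1),(.1,.115)): print("sp1",fit(sl(C,.489,-.152,z0,z1),.029,(.487,-.152)))
q=C0[(np.hypot(C0[...,0]-.489,C0[...,1]+.152)<.07)]; m=np.abs(q[:,2]-.012)<.003
c,r=cv2.minEnclosingCircle(q[m][:,:2].astype(np.float32)); print("stand0",c,r)
# colour: bright disc ellipse in scene0 via contour on height
M=((np.hypot(C0[...,0]-.489,C0[...,1]+.152)<.065)&(C0[...,2]>.007)).astype(np.uint8)
c=max(cv2.findContours(M,0,2)[0],key=cv2.contourArea);print(cv2.minEnclosingCircle(plane("scene",c[:,0],.012)[:,:2].astype(np.float32)))
t=sl(C0,.489,-.152,.023,.04,.03); print("hub top",t.mean(0),len(t))
# lugs
tl=np.array([(336.0,212.9),(343.8,230.2)]); w=plane("top",tl,.02);dd=w[1]-w[0];print("lug top",np.degrees(np.arctan2(dd[1],dd[0]))%180,w.mean(0),np.linalg.norm(dd))
s=np.array([[137,437],[186,493]])/4.2875*np.array([1,1.]);s=np.c_[s[:,0]+160,(s[:,1]-343)*0+0]
sc=np.array([(160+137*(80/343),195+(437-343)*(60/257.)),(160+186*(80/343),195+(493-343)*(60/257.))]);w=plane("scene",sc,.02);dd=w[1]-w[0];print("lug scene",np.degrees(np.arctan2(dd[1],dd[0]))%180,w.mean(0),np.linalg.norm(dd))
sb=np.array([(290+(495-343)*(80/343),170+(437-343)*(70/257)),(290+(547-343)*(80/343),170+(418-343)*(70/257))]);w=plane("scene",sb,.1035);dd=w[1]-w[0];print("bar scene",np.degrees(np.arctan2(dd[1],dd[0]))%180,np.linalg.norm(dd))
tb=np.array([(201+(457-343)*52/343,167+186*52/343),(201+(537-343)*52/343,167+160*52/343)]);w=plane("top",tb,.1035);dd=w[1]-w[0];print("bar top",np.degrees(np.arctan2(dd[1],dd[0]))%180,np.linalg.norm(dd))
E
```

```text
sp0 (array([0.5636, 0.1323]), 502, np.float64(0.0009))
sp1 (array([ 0.4864, -0.1501]), 125, np.float64(0.001))
sp1 (array([ 0.4878, -0.1503]), 121, np.float64(0.0009))
stand0 (0.4915463328361511, -0.14947856962680817) 0.0481937974691391
((0.49467068910598755, -0.15067994594573975), 0.04819624871015549)
hub top [ 0.49213978 -0.15055775  0.02521125] 96
lug top 22.612418528295677 [ 0.4868475  -0.15265592  0.02      ] 0.048706004666889166
lug scene 20.35445814768815 [ 0.49656825 -0.15141937  0.02      ] 0.04898551045100944
bar scene 103.32312334211004 0.031215080878221533
bar top 106.37667339734824 0.03046844266178276
```

Correction: about +4.5 mm in x and -1 mm in y. The angles agree to within about 2°. Lowering to just above the hub.

Call:
apply_moves --targets '[[[0.11,-0.02,0,0,-1],[0,0,-0.4,0,-1],[0,0,-0.4,0,-1],[0,0,-0.05,0,-1],[0,0,0,0,-1],[0,0,0,0,-1]]]'

```text
clock: 5.58
eef_pos: [0.4928, -0.1512, 0.1045]
tool_rot: [0.493, 0.87, 0.0, -0.0]
ft_force: [0.4, -0.8, -2.6]
grip_width: 0.0566
grasp_force: 64.4
```

Call:
apply_moves --targets '[[[0,0,-0.05,0,-1],[0,0,-0.05,0,-1],[0,0,0,0,-1],[0,0,0,0,-1]]]'

```text
clock: 5.92
eef_pos: [0.4925, -0.1518, 0.1006]
tool_rot: [0.493, 0.87, 0.0, 0.0]
ft_force: [-0.1, -0.7, -2.6]
grip_width: 0.0569
grasp_force: 64.4
```

Call:
apply_moves --targets '[[[0,0,-0.05,0,-1],[0,0,-0.05,0,-1],[0,0,0,0,-1],[0,0,0,0,-1]]]'

```text
clock: 6.25
eef_pos: [0.4922, -0.1517, 0.0961]
tool_rot: [0.493, 0.87, -0.0, -0.0]
ft_force: [-0.2, -0.8, -3.1]
grip_width: 0.0569
grasp_force: 64.4
```

```bash
python3 - <<'E'
from h import *
from scipy.optimize import least_squares
p,d=imaging.camera("scene");C=cloud("scene",d); cv2.imwrite("pics/s2.png",p)
def fit(q,r,g): 
    s=least_squares(lambda c:np.hypot(q[:,0]-c[0],q[:,1]-c[1])-r,g,loss="soft_l1",f_scale=.001); return s.x.round(4),len(q)
for z0,z1 in((.045,.06),(.06,.075)):
    q=C[(np.hypot(C[...,0]-.489,C[...,1]+.152)<.036)&(C[...,2]>z0)&(C[...,2]<z1)];print(fit(q,.029,(.49,-.15)))
q=C[(np.hypot(C[...,0]-.489,C[...,1]+.152)<.07)]; m=np.abs(q[:,2]-.012)<.003
c,r=cv2.minEnclosingCircle(q[m][:,:2].astype(np.float32)); print("stand",c,r); o=get_obs(); print(o["eef_pos"],o["ft_force"],o["ft_torque"])
E
```

```text
(array([ 0.492, -0.15 ]), 120)
(array([ 0.4922, -0.1498]), 124)
stand (0.49308034777641296, -0.1492719203233719) 0.04726989194750786
[ 0.49228366 -0.15179692  0.09621035] [ 0.4364035  -0.02860879 -2.75485681] [-0.03495138 -0.00783393 -0.0159336 ]
```

Call:
apply_moves --targets '[[[0,0,-0.04,0,-1],[0,0,0,0,-1],[0,0,-0.04,0,-1],[0,0,0,0,-1]]]'

```text
clock: 6.63
eef_pos: [0.4919, -0.1516, 0.0927]
tool_rot: [0.493, 0.87, -0.0, -0.0]
ft_force: [-0.7, 0.6, -2.0]
grip_width: 0.0564
grasp_force: 64.6
```

Call:
apply_moves --targets '[[[0,0,-0.04,0,-1],[0,0,0,0,-1],[0,0,0,0,-1]]]'

```text
clock: 6.88
eef_pos: [0.4919, -0.1517, 0.0911]
tool_rot: [0.493, 0.87, -0.0, -0.001]
ft_force: [-1.1, 0.4, -4.4]
grip_width: 0.0565
grasp_force: 64.7
```

Call:
apply_moves --targets '[[[0,0,-0.03,0,-1],[0,0,0,0,-1],[0,0,0,0,-1]]]'

```text
clock: 7.13
eef_pos: [0.492, -0.1517, 0.09]
tool_rot: [0.493, 0.87, -0.0, -0.0]
ft_force: [-0.7, -0.3, -3.7]
grip_width: 0.0564
grasp_force: 64.8
```

Call:
apply_moves --targets '[[[0,0,-0.03,0,-1],[0,0,0,0,-1],[0,0,0,0,-1]]]'

```text
clock: 7.38
eef_pos: [0.492, -0.1517, 0.0889]
tool_rot: [0.493, 0.87, -0.0, -0.0]
ft_force: [-2.9, 0.4, -2.8]
grip_width: 0.0565
grasp_force: 64.9
```

Call:
apply_moves --targets '[[[0,0,-0.04,0,-1],[0,0,0,0,-1],[0,0,0,0,-1]]]'

```text
clock: 7.63
eef_pos: [0.492, -0.1517, 0.0873]
tool_rot: [0.493, 0.87, -0.0, -0.0]
ft_force: [-2.7, -0.3, -2.3]
grip_width: 0.0569
grasp_force: 65.0
```

Call:
apply_moves --targets '[[[0,0,-0.04,0,-1],[0,0,0,0,-1],[0,0,0,0,-1]]]'

```text
clock: 7.88
eef_pos: [0.492, -0.1517, 0.0857]
tool_rot: [0.493, 0.87, -0.0, -0.0]
ft_force: [-3.1, 0.9, -2.8]
grip_width: 0.0565
grasp_force: 65.1
```

```bash
python3 -c "
from h import *
o=get_obs();print(o['eef_pos'],o['ft_force'],o['ft_torque'])"
```

```text
[ 0.49201579 -0.15172574  0.08565355] [-3.06498187  0.92539174 -2.84975286] [0.09793208 0.9138771  0.04036393]
```

Call:
apply_moves --targets '[[[-0.025,0,0,0,-1],[0,0,-0.03,0,-1],[0,0,0,0,-1],[0,0,0,0,-1]]]'

```text
clock: 8.22
eef_pos: [0.4917, -0.1518, 0.0848]
tool_rot: [0.493, 0.87, 0.0, 0.0]
ft_force: [-1.6, 0.0, -2.9]
grip_width: 0.0565
grasp_force: 64.8
```

Call:
apply_moves --targets '[[[0,0,-0.02,0,-1],[0,0,0,0,-1],[0,0,0,0,-1]]]'

```text
clock: 8.47
eef_pos: [0.4917, -0.1518, 0.084]
tool_rot: [0.493, 0.87, 0.0, 0.0]
ft_force: [-0.7, 0.4, -2.4]
grip_width: 0.0567
grasp_force: 64.7
```

Call:
apply_moves --targets '[[[0,0,-0.02,0,-1],[0,0,0,0,-1],[0,0,0,0,-1]]]'

```text
clock: 8.72
eef_pos: [0.4917, -0.1519, 0.0838]
tool_rot: [0.493, 0.87, 0.0, 0.001]
ft_force: [-2.8, 0.9, 4.7]
grip_width: 0.0563
grasp_force: 65.1
```

Call:
apply_moves --targets '[[[0,0,-0.015,0,-1],[0,0,0,0,-1],[0,0,0,0,-1]]]'

```text
clock: 8.97
eef_pos: [0.4918, -0.152, 0.0837]
tool_rot: [0.493, 0.87, 0.0, 0.001]
ft_force: [-4.3, 0.4, 7.9]
grip_width: 0.0567
grasp_force: 65.7
```

It bottomed at TCP z 0.0837, about 12 mm above the shelf pick height, which is the home level. Releasing and lifting.

Call:
apply_moves --targets '[[[0,0,0.02,0,-0.5],[0,0,0,0,0.2],[0,0,0,0,1],[0,0,0,0,1],[0,0,0,0,1],[0,0,0,0,1],[0,0,0,0,1],[0,0,0,0,1]]]'

```text
clock: 9.63
eef_pos: [0.4915, -0.1518, 0.0832]
tool_rot: [0.493, 0.87, 0.0, 0.0]
ft_force: [-1.2, 0.6, -0.1]
grip_width: 0.0856
grasp_force: 0.0
```

Call:
apply_moves --targets '[[[0,0,0.2,0,1],[0,0,0.5,0,1],[0,0,0.9,0,1],[0,0,0.9,0,1],[0,0,0.9,0,1],[0,0,0.9,0,1],[-0.5,-0.8,0,0,1],[-0.5,-0.8,0,0,1]]]'

```text
clock: 10.3
eef_pos: [0.4535, -0.216, 0.2592]
tool_rot: [0.491, 0.871, 0.0, 0.004]
ft_force: [-0.1, -0.9, -0.6]
grip_width: 0.0851
grasp_force: 0.0
```

Call:
apply_moves --targets '[[[-0.5,-0.8,0,0,1],[-0.5,-0.8,0,0,1],[-0.5,-0.8,0,0,1],[-0.5,-0.8,0,0,1],[-0.5,-0.8,0,0,1],[0,0,0,0,1],[0,0,0,0,1],[0,0,0,0,1]]]'

```text
clock: 10.97
eef_pos: [0.3513, -0.3756, 0.2556]
tool_rot: [0.493, 0.87, 0.0, 0.0]
ft_force: [0.8, 0.3, 0.1]
grip_width: 0.085
grasp_force: 0.0
```

```bash
python3 - <<'E'
from h import *
p,d=imaging.camera("scene");q,e=imaging.camera("top")
for n,D in(("scene",d),("top",e)):
    C=cloud(n,D); w=C[(np.hypot(C[...,0]-.491,C[...,1]+.151)<.024)&(C[...,2]>.07)&(C[...,2]<.16)]; print(n,np.median(w,0),len(w))
a=cv2.resize(p[150:260,140:260],(480,440),interpolation=2); b=cv2.resize(q[185:255,310:361],(320,440),interpolation=2)
cv2.imwrite("pics/f.png",np.clip(np.hstack([a,b])*1.6,0,255).astype(np.uint8))
E
```

```text
scene [ 0.49231873 -0.15124813  0.11077874] 274
top [ 0.49106655 -0.15135712  0.11276943] 334
```

View pics/f.png

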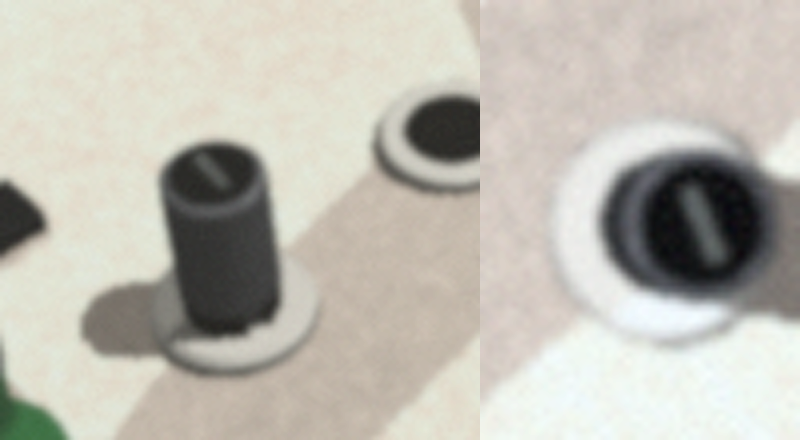

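The speaker stands upright and flat on the base, at (220,240) in the scene crop and (700,225) in the top crop. Its top is at 0.112 m, the home height, and the gripper is clear of it. Handing in.

```bash
python3 -c "
from workcell import order
print(order.job_done())"
```

```text
the job is handed in; nothing more can be done
None
```

The speaker is home on its charging stand, with its top at about 112 mm as expected, and released; it dropped over the lugs without any turning by feel, since the camera-set angle already matched, and the job was handed in at about 11 s.

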